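# Load a tool holder into the rotary tool magazine of a router

## Robot

A 6-joint arm with a two-finger parallel gripper is mounted at the origin on the work surface. World frame = base frame: x ahead of the robot, y to its left, z up, the work surface at z = 0. Lengths are in m, angles in rad, forces in N, time in s.
With the tool pointing down it reaches from about 0.25 to 0.85 m from the base axis. Payload 12.5 kg.
Tool frame: the origin (TCP) lies between the finger pads; the fingertips stand ahead of it and the grasp point (between the pads) lies 6 mm ahead of it (finger_overhang is the z of the fingertips in the tool frame, in m); z points along the fingers, y is the line along which they close (so a half turn about z gives the same grasp; the last joint's range is limited). The gripper opens to 93 mm and grips with 3 to 60 N. Pads are 15 mm wide; open, the fingers measure 128 mm over their backs; the gripper's body (75 mm by 188 mm) begins 65 mm behind the grasp point.
Start: joints at [-1.373, 0.351, 1.652, -0, 1.139, -0.085], TCP at [0.153, -0.528, 0.244] pointing down, gripper open.
Joint ranges: [-2.75, 2.75], [-0.79, 2.1], [0.01, 2.65], [-1.57, 4.71], [0.07, 3.14], [-2.87, 2.87]. Speed limits (rad/s): [2.22, 2.22, 2.79, 3.14, 3.14, 3.14].

## Interface

Orientations are given as a unit quaternion [x, y, z, w].
In Python, from station import goto, move_l, set_joints, gripper_to, pause, solve_ik, get_obs, grab_frame, MotionError, sign_off, outline_of, finger_overhang gives the robot as it stands. Calls block until the motion is done:
- goto(position, orientation): joint-space move of the TCP to a pose.
- move_l(position, ori=None, max_speed=0.15): straight line of the TCP; ori=None keeps the orientation; max_speed is the mean speed in m/s.
- set_joints(angles): joint-space move.
- gripper_to(opening, f_grip=None): finger opening in m; f_grip is the grip in N (None keeps the last); returns when the fingers have stopped.
- pause(seconds).
- solve_ik(position, orientation): joint angles nearest the present ones, or None.
- get_obs(): the state.
- grab_frame(name): name is "side" or "top" or "wrist"; returns a dict with "frame" (384x512x3 uint8, blue, green, red), "z_map" (384x512 float32, m along the optical axis (not along the pixel's ray), 0 where there is no reading), "mtx" (3x3 intrinsics, pixels), "R" (3x3) and "t" (3): a world point X has camera coordinates R X + t; the wrist camera has in their place "mount" (4x4, takes a point from camera to tool coordinates, whose origin is the TCP and whose axes are the flange's). Camera axes: x right, y down, z forward; pixel columns grow to the right and rows downward; lengths in m; the calibration is good to about 2 mm. A picture is of the moment at which its call begins: read the wrist's pose just before it.
A pose or a line that the arm cannot do raises MotionError and nothing moves.
- sign_off(): hands the job in; it is judged then, once.
Trained networks look in a picture, given as the dict that the camera call returned (one of the last four; its "shot" number tells which), for a name from the list of things; names that differ only in an ending like _2 or _b are one class to them, and where a whole thing is asked for, a point or a joint stands for the part that bears it (a point fixed in the world has none). Each returns a list of dicts, best first, with "score" (0 to 1); they miss things now and then, are a little off and sometimes report something else, mostly with a low value. They report only what shows in the picture. A call takes as long as a camera call. They do not tell look-alikes from the thing itself.
- outline_of(name, picture): "pixels" (384x512 bool, what is visible of it) and "point" ([row, column] in pixels, amid what is visible of it).
The state is a dict: "clock": time; "joints": joint angles; "joint_vel": joint speeds; "joint_torque": joint torques, N m; "eef_pos": TCP position; "tcp_rot": TCP orientation; "force": force on the tool from outside, world axes, zero at the start; "moment": the same for the moment, N m; "finger_gap": finger opening in m; "gripper_force": force on a finger pad.
Only numpy, scipy, OpenCV 4.12 (cv2) and the standard library are available. Lean on these libraries where they do the work, as an engineer would, in place of code of your own. Each camera call takes 0.05 s, during which the arm holds its last target. There are 200 camera calls.

## Task

First turn the tool magazine by its crank until the empty clip faces the middle of the gap in the guard and stays there. Then take the tool holder out of its wooden stand, bring it upright to the empty clip and push it in by its groove until you feel the back of the clip; press it firmly home there with about 10 to 15 N, never over 20 N, so that both jaws close round it again, and let go. Leave the other things on the bench alone.

Things in the scene. Friction and masses are not known exactly. Their poses are not given: they have to be found in the camera images.
- magazine: Rotary tool magazine fixed to the bench: grey tray (350 mm across, 6 mm thick), pillar, turning aluminium disc (176 mm across, top 147 mm up). Origin: on the turning axis at bench height; x points from the middle of the guard's gap to the axis, z up. Six black clips point outward every 60 degrees: five hold tool holders (centres 130 mm from the axis, tops 187 mm up), one is empty.
- gap_mid (a point): Middle of the loading gap in the grey sheet-steel cutter guard, on the guard's circle, at its upper edge, 105 mm above the bench. The guard stands round the magazine at 165 mm from the axis and is open over 80 degrees here, on the side of the magazine's -x.
- turret (a joint): Angle of the turning disc (rad), growing counter-clockwise seen from above. The empty clip faces the middle of the gap at 0 and at 6.283. No stops between -7 and 14; a brake drags with about 0.4 N m, and the disc stays where it is left.
- crank_grip (a point): On the crank's upright black knob, where to grip it: 24 mm in diameter, top 11 mm above this point, foot 39 mm below. 55 mm from the turning axis, across the axis from the empty clip (at turret 0 on the far side, the magazine's +x), 235 mm above the bench. The knob spins freely on its pin. The crank arm below is 20 mm wide, top 189 mm above the bench, from the axis out to 72 mm.
- clip_seat (a point): Nominal place of the groove's centre in the empty clip, at mid-height of its 6 mm thick jaws, 150 mm above the bench; turns with the disc. Its x axis is the way to push, to the turning axis; z up. The clip is bolted on through slotted holes: its hard stop, a flat face across the back, holds the holder at home up to 10 mm short of or beyond this point along x, which is not measured.
- jaw_left (a joint): Left jaw of the empty clip, looking outward from the axis: 0 closed, grows (rad) as it is spread, 0.055 at the widest; near 0 again only with the holder fully home. Sprung shut with about 2 to 3 N. Its round nub (4 mm radius, 36 mm from the pivot) lies 10 mm before the home centre; the two nubs leave 36 mm.
- jaw_right (a joint): Right jaw, like the left. The groove meets the nubs 22 mm before home, spreads them against some 4 to 10 N, passes the widest point 10 mm before home, then slides on with falling force to the hard stop. Plastic on steel: it does not slip home by itself.
- holder: Steel tool holder, about 0.55 kg. Origin: on its axis, mid-groove; z up. Shank 36 to 38 mm across from 13 to 38 mm above it (grip here). Flange 50 mm across from -13 to 13 mm, with a square groove 10 mm high, 40 mm across. Below: neck 32 mm, collet nut 34 mm across down to -68 mm, 12 mm bit down to -98 mm. Seated, the flange hangs on the jaws, the origin 2 mm below their mid-height.
- stand: Wooden tool stand fixed to the bench, a block of 90 x 90 x 100 mm with a 38 mm hole through it from top to bottom. Origin: centre of its underside. The holder's nut and bit hang in the hole, its flange rests on the top.
- stand_mouth (a point): Centre of the stand's hole at its top face, 100 mm above the bench.
- spanner: Steel spanner, 170 mm long, lying on the bench. Origin under its middle. Leave alone.
- bottle: Clear water bottle, 66 mm in diameter, 200 mm high, standing. Origin: centre of its underside. Leave alone.
- cup: White ceramic bowl, 76 mm in diameter, 50 mm high, standing. Origin: centre of its underside. Leave alone.
Mind the look-alikes: they are no part of the job. Leave any orange or purple look-alike of the holder alone.

How it is judged:
By the outcome, as a careful person would: the job done as asked, in the order asked, and still so for the second after the job is handed in, with the robot touching nothing.
It also fails if it takes over 72 s, if anything falls off the work surface, if the arm or the gripper's body presses on something with over 40 N, if the wrist force passes 120 N, or if a joint passes its speed limit or range.

## Working session

There is one attempt and no reset: what is moved stays moved. The work goes in short steps, each a Python script; the robot and the scene stay as the last script left them, time stands still between calls to the robot, and variables do not carry over. Pictures are saved under pics/ and viewed, at most 10 in all, crops included, and the job is handed in when it is done.

```bash
ls; mkdir -p pics; cat > h.py <<'E'
import numpy as np, cv2
from station import *
def cloud(f,mask=None):
    z=f["z_map"]; K=f["mtx"]; v,u=np.nonzero((z>0)&(mask if mask is not None else True))
    d=z[v,u]; P=np.stack([(u-K[0,2])*d/K[0,0],(v-K[1,2])*d/K[1,1],d],1)
    if "R" in f: return (P-f["t"])@f["R"], v,u   # R^T (P-t)
    return P,v,u
E
python3 - <<'E'
from h import *
o=get_obs(); print(o, finger_overhang)
for n in ("side","top"):
    f=grab_frame(n); cv2.imwrite(f"pics/{n}0.png",f["frame"])
    np.savez(f"/tmp/{n}0.npz",**{k:f[k] for k in("frame","z_map","mtx","R","t")})
    for name in ["magazine","crank_grip","clip_seat","holder","stand","jaw_left"]:
        for r in outline_of(name,f)[:3]:
            P,v,u=cloud(f,r["pixels"]); 
            print(n,name,round(r["score"],2),r["point"],r["pixels"].sum(),P.min(0).round(3) if len(P) else'',P.max(0).round(3)if len(P) else'',np.median(P,0).round(3) if len(P) else '')
E
```

```text
pics
{'clock': 0.0, 'joints': array([-1.37262333e+00,  3.51204126e-01,  1.65239690e+00, -2.93402275e-05,
        1.13913370e+00, -8.46024896e-02]), 'joint_vel': array([ 0.00050716, -0.00017329, -0.00082633, -0.00055015,  0.00098227,
       -0.00042984]), 'joint_torque': array([-1.00726345e-03, -4.97326612e+01, -2.85256290e+01,  6.97823544e-02,
        2.56881164e-02, -7.08260586e-05]), 'eef_pos': array([ 0.15341718, -0.52784466,  0.24312934]), 'tcp_rot': array([ 9.90020365e-01,  1.40923206e-01, -4.57087015e-05, -5.69363688e-04]), 'force': array([ 0.09952284, -0.319427  , -0.12210402]), 'moment': array([-0.01459452,  0.01894964,  0.07535044]), 'gripper_force': 0.0, 'finger_gap': 0.09294829916539547} 0.025
side magazine 0.81 [189.9, 320.9] 11922 [ 0.383 -0.13  -0.004] [0.777 0.481 0.248] [ 0.623 -0.021  0.093]
side magazine 0.51 [256.0, 237.5] 1471 [ 0.374 -0.417 -0.001] [ 0.531 -0.207  0.201] [ 0.497 -0.306  0.088]
side crank_grip 0.94 [161.5, 319.9] 5349 [ 0.406 -0.11  -0.   ] [0.746 0.438 0.248] [ 0.615 -0.006  0.154]
side clip_seat 0.8 [159.4, 324.0] 5355 [ 0.388 -0.11  -0.002] [0.
[... 788 characters left out ...]
94 [143.6, 182.2] 7486 [ 0.458 -0.104 -0.001] [0.814 0.215 0.25 ] [0.599 0.042 0.155]
top clip_seat 0.66 [139.2, 176.3] 7549 [ 0.458 -0.104 -0.005] [0.814 0.209 0.25 ] [0.599 0.042 0.155]
top clip_seat 0.65 [157.9, 132.6] 74 [0.557 0.144 0.002] [0.604 0.215 0.158] [0.564 0.167 0.153]
top holder 0.89 [199.0, 311.3] 336 [ 0.444 -0.303  0.101] [ 0.492 -0.255  0.157] [ 0.465 -0.275  0.148]
top holder 0.89 [252.4, 352.0] 346 [ 0.319 -0.396  0.039] [ 0.365 -0.348  0.142] [ 0.34  -0.367  0.132]
top holder 0.85 [252.9, 298.1] 307 [ 0.321 -0.275  0.106] [ 0.367 -0.225  0.141] [ 0.345 -0.248  0.135]
top stand 0.87 [206.0, 305.2] 1192 [ 0.407 -0.358 -0.004] [ 0.539 -0.218  0.129] [ 0.462 -0.27   0.1  ]
```

```bash
python3 - <<'E'
import cv2,numpy as np
a=cv2.imread("pics/side0.png");b=cv2.imread("pics/top0.png")
cv2.imwrite("pics/side0c.png",cv2.resize(a[90:360,110:470],None,fx=2.2,fy=2.2))
cv2.imwrite("pics/top0c.png",cv2.resize(b[40:300,60:420],None,fx=2.2,fy=2.2))
E
```

```text
(no output)
```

View pics/side0c.png

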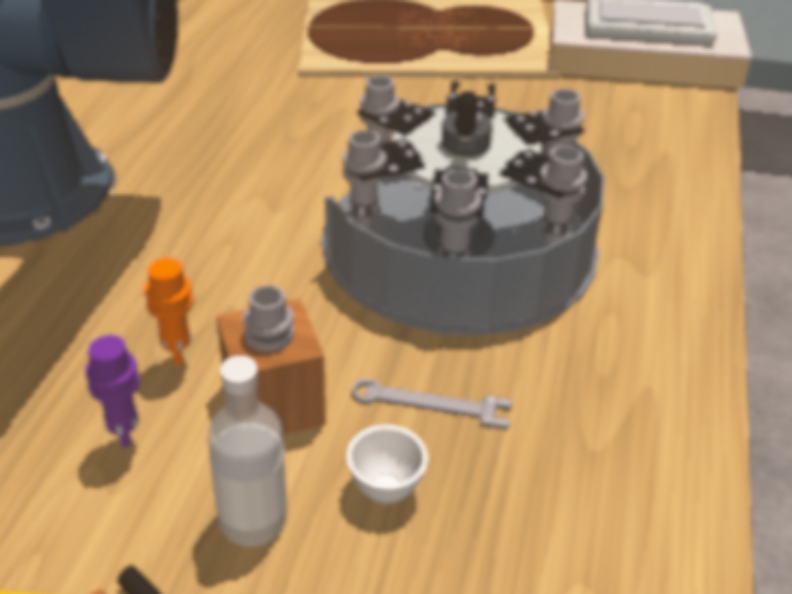

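View pics/top0c.png

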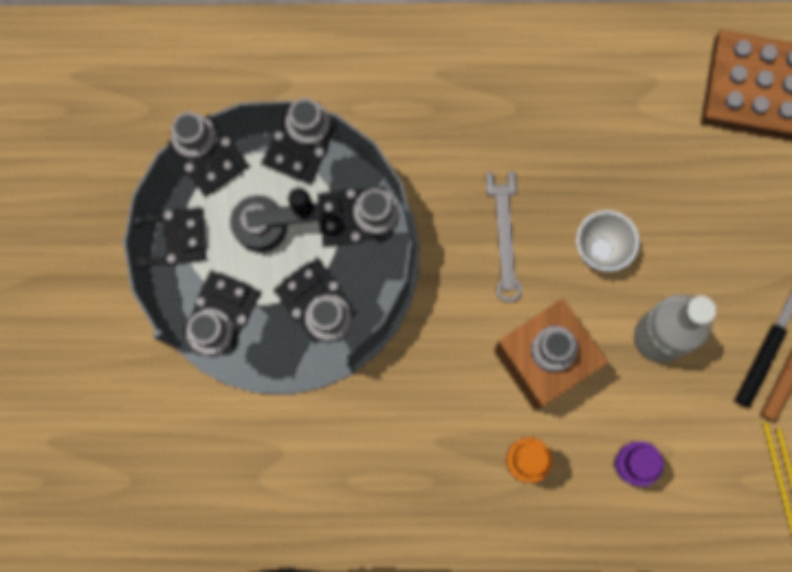

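The side view shows the magazine at about (210 px of original, top right). The real grey holder is in the wooden stand, with orange and purple look-alikes next to it. The top view (up is +x, left is +y) shows the empty clip at crop (165,237), facing +y, and the knob at crop (300,205)–(333,222). The gap opens toward the robot, so the turn is roughly +90° CCW. Next I measure.

```bash
cat > m.py <<'E'
from h import *
from scipy.optimize import least_squares
def circ(P,r=None):
    f=(lambda q:np.hypot(*(P-q[:2]).T)-(r or q[2]))
    s=least_squares(f,[*P.mean(0),r or .02],loss="soft_l1",f_scale=.001); return s.x.round(4),np.abs(s.fun).mean().round(4)
def mag(P,c0=(.61,.04)):
    """axis + turret pattern from holder tops (z .178-.195)"""
    T=P[(abs(P[:,2]-.185)<.006)]
    d=T[:,:2]-c0; r=np.hypot(*d.T); T=T[(r>.10)&(r<.16),:2]
    lab=cv2.kmeans(T.astype(np.float32),5,None,(3,50,1e-5),10,cv2.KMEANS_PP_CENTERS)
    C=[]
    for k in range(5):
        Q=T[lab[1][:,0]==k].astype(np.float32); (c,rr)=cv2.minEnclosingCircle(Q); C.append([*Q.mean(0),*c,rr,len(Q)])
    return np.array(C)
def knob(P,c0):
    d=np.hypot(*(P[:,:2]-c0).T); Q=P[(P[:,2]>.238)&(P[:,2]<.26)&(d<.08)]
    return Q
E
python3 - <<'E'
from m import *
for n in ("top","side"):
    f=dict(np.load(f"/tmp/{n}0.npz")); P,v,u=cloud(f); print(n, "cam",(-f["R"].T@f["t"]).round(3))
    C=mag(P); print(C.round(4))
    def res(q):
        a=np.arctan2(C[:,1]-q[1],C[:,0]-q[0]); k=np.round((a-q[2])/(np.pi/3)); aa=q[2]+k*np.pi/3
        return np.r_[C[:,0]-q[0]-.13*np.cos(aa),C[:,1]-q[1]-.13*np.sin(aa)]
    s=least_squares(res,[.61,.04,np.pi/2]); print("axis,clip",s.x.round(4),np.degrees(s.x[2]),np.abs(s.fun).max())
    c=s.x[:2]
    Q=knob(P,c); print("knob",len(Q),Q.mean(0).round(4),Q[:,2].max(),circ(Q[:,:2],.012))
    d=np.hypot(*(P[:,:2]-c).T); G=P[(P[:,2]>.085)&(P[:,2]<.112)&(abs(d-.165)<.008)]
    a=np.degrees(np.arctan2(*(G[:,:2]-c).T[::-1]))%360
    print("guard",len(G),circ(G[:,:2],.165), G[:,2].max()); h=np.histogram(a,bins=72,range=(0,360))[0]; print(h)
    aa=np.sort(a); 
    dd=np.diff(np.r_[aa,aa[0]+360]); i=dd.argmax(); print("gap",aa[i],aa[i]+dd[i],aa[i]+dd[i]/2)
    H=P[(np.hypot(P[:,0]-.466,P[:,1]+.275)<.04)&(P[:,2]>.125)]; 
    top=H[H[:,2]>H[:,2].max()-.006]; print("holder",H[:,2].max(),top.mean(0),cv2.minEnclosingCircle(top[:,:2].astype(np.float32)))
    F=H[(abs(H[:,2]-.126)<.006)]; print(len(F)); sh=H[(H[:,2]>.132)]; print("shank",circ(sh[:,:2]))
E
```

```text
top cam [ 0.323 -0.147  1.206]
[[ 7.051e-01  1.254e-01  7.056e-01  1.262e-01  1.850e-02  1.740e+02]
 [ 4.973e-01 -2.990e-02  4.981e-01 -2.960e-02  1.810e-02  1.870e+02]
 [ 6.165e-01 -8.080e-02  6.175e-01 -8.020e-02  1.820e-02  1.800e+02]
 [ 4.822e-01  9.860e-02  4.823e-01  9.930e-02  1.830e-02  1.900e+02]
 [ 7.199e-01 -3.100e-03  7.215e-01 -3.300e-03  1.890e-02  1.780e+02]]
axis,clip [0.6011 0.0479 1.6897] 96.81051363188516 0.0006895608601201197
knob 84 [ 0.6067 -0.0068  0.245 ] 0.24962291850129442 (array([ 0.6114, -0.0028,  0.012 ]), np.float64(0.0037))
guard 800 (array([0.6017, 0.0483, 0.165 ]), np.float64(0.0012)) 0.11166805912642133
[21 21 24 24 25  5  0  0  0 14 24 22 25 25 25 19 15 24 18 15 19 17 18 13
 13 15 21  0  0  0  0  0  0  0  0  0  0  0  0  0  0  0 12 14 14 12 14 14
 12 10 10 10  9  9 11  7  8  8 11  9 10 12 14 17 15 17 19  5  0  0 12 23]
gap 133.06156297195483 211.80702437732535 172.4342936746401
holder 0.15683958859490718 [ 0.46913915 -0.27987278  0.15263232] ((0.46838897466659546, -0.27960729598999023), 0.017494849860668182)
96
shank (array([ 0.4674, -0.2785,  0.0134
[... 446 characters left out ...]
918375 0.0008776045335826543
knob 62 [ 0.6096 -0.0129  0.2436] 0.24849314995321078 (array([ 0.6091, -0.0068,  0.012 ]), np.float64(0.0034))
guard 1088 (array([0.6028, 0.0441, 0.165 ]), np.float64(0.0014)) 0.1094546486247967
[ 6  5  9 15 19 16 17 17 10  0  0  0  0  0  0  9 10  2  0  0  0  1  9  5
  0  0  0  0  0  0  0  0  0  0  0  0  0  0  0  0  0  0 30 22 18 19 28 33
 32 31 39 41 43 39 46 41 42 44 45 38 42 42 37 32 26 32 27 16 17 15 17  4]
gap 119.11673270614317 210.2691193610278 164.69292603358548
holder 0.1550255206259164 [ 0.46971963 -0.28371334  0.15181276] ((0.47118669748306274, -0.28326454758644104), 0.01995348557829857)
122
shank (array([ 0.4704, -0.2851,  0.0145]), np.float64(0.003))
```

```bash
cat >> h.py <<'E'
from scipy.spatial.transform import Rotation as Rn
def down(yaw): return [np.cos(yaw/2),np.sin(yaw/2),0,0]   # tool x at world yaw
def wcloud():
    o=get_obs(); f=grab_frame("wrist"); P,v,u=cloud(f); M=f["mount"]
    P=P@M[:3,:3].T+M[:3,3]; P=P@Rn.from_quat(o["tcp_rot"]).as_matrix().T+o["eef_pos"]
    return f,P,v,u
YAW=np.radians(82.4)
E
cat > m2.py <<'E'
from m import *
def analyse(P,c0=(.602,.046)):
    C=mag(P,c0); print(C[:,2:].round(4))
E
python3 - <<'E'
from h import *
goto([.42,-.28,.42],down(YAW))
f,P,v,u=wcloud(); print(f["mount"].round(3),f["mtx"][0,0]); np.savez("/tmp/w1.npz",P=P,v=v,u=u,frame=f["frame"])
goto([.54,.04,.50],down(YAW))
f2,P2,v,u=wcloud(); np.savez("/tmp/w2.npz",P=P2,v=v,u=u,frame=f2["frame"])
o=get_obs();print(o["clock"],o["joints"].round(2),o["eef_pos"])
cv2.imwrite("pics/w12.png",cv2.resize(np.hstack([f["frame"],f2["frame"]]),(800,300)))
for q in(P,P2): print(q.min(0).round(3),q.max(0).round(3))
E
```

```text
[[-0.001 -0.954 -0.3    0.083]
 [ 1.    -0.001 -0.     0.   ]
 [-0.    -0.3    0.954 -0.141]
 [ 0.     0.     0.     1.   ]] 305.48508454693416
3.6167 [-0.01  0.21  1.23 -0.    1.7   0.12] [0.53998009 0.03888899 0.49969918]
[-0.534 -1.685 -0.762] [ 0.917 -0.004  0.508]
[-0.104 -0.924 -0.762] [1.761 0.379 0.588]
```

View pics/w12.png

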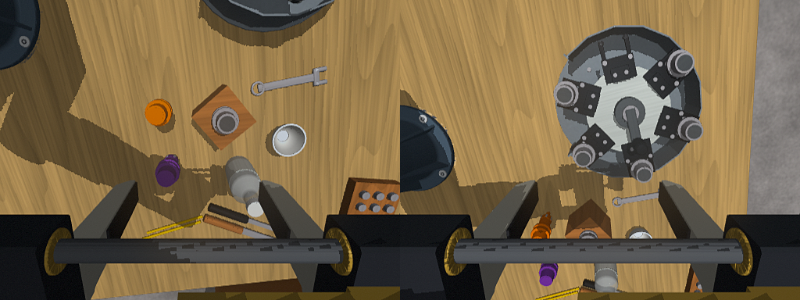

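The left half shows the stand with the grey holder at (225,120). The right half shows the whole magazine, with its hub at (630,108) and the empty clip at (618,60). I fit these wrist clouds the same way.

```bash
cat >> m.py <<'E'
def report(P,c0=(.602,.046)):
    C=mag(P,c0); C=C[:,2:]
    def res(q):
        a=np.arctan2(C[:,1]-q[1],C[:,0]-q[0]); aa=q[2]+np.round((a-q[2])/(np.pi/3))*np.pi/3
        return np.r_[C[:,0]-q[0]-.13*np.cos(aa),C[:,1]-q[1]-.13*np.sin(aa)]
    s=min((least_squares(res,[*c0,x]) for x in np.arange(0,1.05,.2)),key=lambda s:s.cost)
    c=s.x[:2]; print("axis",c.round(4),"clip mod60",np.degrees(s.x[2])%60,"res",np.abs(s.fun).max().round(4))
    a=np.degrees(np.arctan2(C[:,1]-c[1],C[:,0]-c[0]))%360; print("holders at",np.sort(a).round(1))
    T=P[(np.abs(np.hypot(*(P[:,:2]-c).T)-.13)<.012)&(P[:,2]>.17)&(P[:,2]<.2)]; print("tops z 90%",np.percentile(T[:,2],[50,90,98]).round(4))
    J=P[(np.abs(np.hypot(*(P[:,:2]-c).T)-.07)<.016)&(P[:,2]>.135)&(P[:,2]<.165)]; print("disc/clip z",np.percentile(J[:,2],[5,25,50,75,95]).round(4))
    Q=knob(P,c); 
    if len(Q): print("knob",len(Q),Q.mean(0).round(4),"angle",np.degrees(np.arctan2(Q[:,1].mean()-c[1],Q[:,0].mean()-c[0])),cv2.minEnclosingCircle(Q[:,:2].astype(np.float32)))
    d=np.hypot(*(P[:,:2]-c).T); G=P[(P[:,2]>.088)&(P[:,2]<.112)&(abs(d-.165)<.008)]
    print("guard",len(G),circ(G[:,:2],.165)); a=np.degrees(np.arctan2(*(G[:,:2]-c).T[::-1]))%360
    near=a[(a>100)&(a<245)]; print("gap",near[near<172].max() if (near<172).any() else None,near[near>172].min(),np.percentile(G[:,2],95))
    return c,s.x[2]
def stand(P,c0=(.469,-.28)):
    H=P[(np.hypot(*(P[:,:2]-c0).T)<.03)&(P[:,2]>.145)&(P[:,2]<.165)]
    print("holder top",np.percentile(H[:,2],[50,90]).round(4),cv2.minEnclosingCircle(H[:,:2].astype(np.float32)))
    S=P[(np.abs(P[:,:2]-c0).max(1)<.05)&(abs(P[:,2]-.1)<.01)]; print("stand top z",np.median(S[:,2]).round(4))
    F=P[(np.hypot(*(P[:,:2]-c0).T)<.034)&(P[:,2]>.119)&(P[:,2]<.131)]; print("flange",cv2.minEnclosingCircle(F[:,:2].astype(np.float32)))
E
python3 - <<'E'
from m import *
for n in("w1","w2"):
    P=np.load(f"/tmp/{n}.npz")["P"]; print(n); stand(P)
report(P)
for n in("top","side"):
    P=cloud(dict(np.load(f"/tmp/{n}0.npz")))[0]; print(n); stand(P); report(P)
E
```

```text
w1
holder top [0.1507 0.1518] ((0.46974220871925354, -0.28179046511650085), 0.018046950921416283)
stand top z 0.0994
flange ((0.47005999088287354, -0.2818349599838257), 0.025146320462226868)
w2Traceback (most recent call last):
  File "<stdin>", line 3, in <module>
  File "m.py", line 36, in stand
    print("holder top",np.percentile(H[:,2],[50,90]).round(4),cv2.minEnclosingCircle(H[:,:2].astype(np.float32)))
                       ~~~~~~~~~~~~~^^^^^^^^^^^^^^^^
    return _quantile_unchecked(
        a, q, axis, out, overwrite_input, method, keepdims, weights)
    return _ureduce(a,
                    func=_quantile_ureduce_func,
    ...<5 lines>...
                    overwrite_input=overwrite_input,
                    method=method)
    r = func(a, **kwargs)
    result = _quantile(arr,
                       quantiles=q,
    ...<2 lines>...
                       out=out,
                       weights=wgt)
    slices_having_nans = np.isnan(arr[-1, ...])
                                  ~~~^^^^^^^^^
IndexError: index -1 is out of bounds for axis 0 with size 0
```

```bash
python3 - <<'E'
from m import *
P=np.load("/tmp/w2.npz")["P"]; c,_=report(P)
for n in("top","side"):
    Q=cloud(dict(np.load(f"/tmp/{n}0.npz")))[0]; print(n); report(Q)
d=np.hypot(*(P[:,:2]-c).T); K=P[(d>.035)&(d<.08)&(P[:,2]>.2)]; print(len(K),K.min(0),K.max(0),K.mean(0))
A=P[(d>.03)&(d<.075)&(abs(P[:,2]-.189)<.006)]; A=A[:,:2].mean(0)-c; print("arm angle",np.degrees(np.arctan2(A[1],A[0])))
E
```

```text
axis [0.6032 0.0469] clip mod60 36.67237597292391 res 0.0005
holders at [ 36.6 156.7 216.7 276.5 336.7]
tops z 90% [0.1857 0.1868 0.1875]
disc/clip z [0.1452 0.1464 0.1504 0.1556 0.158 ]
knob 215 [ 0.6091 -0.0061  0.244 ] angle -83.67369668356953 ((0.6097198724746704, -0.007788724731653929), 0.01188352145254612)
guard 1590 (array([0.6031, 0.0469, 0.165 ]), np.float64(0.0011))
gap 133.04010381328067 211.7546571375777 0.10556935079222649
top
axis [0.6019 0.0483] clip mod60 36.84432445336419 res 0.0006
holders at [ 36.9 156.9 216.9 276.9 336.7]
tops z 90% [0.1869 0.1894 0.1907]
disc/clip z [0.1452 0.1479 0.1519 0.1567 0.1602]
knob 84 [ 0.6067 -0.0068  0.245 ] angle -85.03013863559148 ((0.6079479455947876, -0.0063271960243582726), 0.011595827527344227)
guard 733 (array([0.6017, 0.0483, 0.165 ]), np.float64(0.0012))
gap 133.34762351935245 211.79231807864608 0.10812116934719292
side
axis [0.6031 0.0446] clip mod60 36.91418276257903 res 0.0014
holders at [ 37.3 156.5 216.9 276.9 336.9]
tops z 90% [0.1859 0.1881 0.1892]
disc/clip z [0.1458 0.148  0.1521 0.1565 0.1599]
knob 62 [ 0.6096 -0.0129  0.2436] angle -83.54706759135702 ((0.6088505387306213, -0.010433277115225792), 0.011789216659963131)
guard 964 (array([0.6028, 0.0441, 0.165 ]), np.float64(0.0014))
gap 119.6002337810526 211.25585701087346 0.10650634378814727
7419 [ 0.52539102 -0.01678568  0.20308545] [0.62145206 0.07174443 0.58804734] [0.55268237 0.06153545 0.56157384]
arm angle -84.08710640662748
```

```bash
python3 - <<'E'
from m import *
c=np.array([.6032,.0469]); R=.055
pt=lambda a,z:[*(c+R*np.array([np.cos(a),np.sin(a)])),z]
a0,a1=np.radians([276.67,352.4])
goto(pt(a0,.30),down(YAW)); move_l(pt(a0,.241),max_speed=.1)
gripper_to(.02,30); o=get_obs(); print("grip",o["finger_gap"],o["gripper_force"],o["force"].round(1))
F=[]
for a in np.linspace(a0,a1,11)[1:]:
    move_l(pt(a,.241),max_speed=.06); F.append(get_obs()["force"].round(1))
print(np.array(F)); gripper_to(.06); print(get_obs()["eef_pos"],get_obs()["force"])
move_l(pt(a1,.30)); goto([.54,.04,.50],down(YAW))
f,P,v,u=wcloud(); np.savez("/tmp/w3.npz",P=P); cv2.imwrite("pics/w3.png",f["frame"]); report(P); print(get_obs()["clock"])
E
```

```text
grip 0.022909753141678934 29.999892199557507 [ 0.4  0.1 -0.1]
[[ 3.9  0.7 -1.6]
 [ 3.   0.9 -0.6]
 [ 2.6  1.7  0.1]
 [ 1.7  2.  -0.1]
 [ 0.4  3.4  0.1]
 [-0.8  3.5  0.7]
 [-1.3  3.7  2.9]
 [-2.   3.5  2.5]
 [-2.9  2.5  1.9]
 [-2.9  1.7  2.7]]
[0.65772739 0.03962981 0.24099732] [0.46696903 0.45930201 0.4146597 ]
axis [0.6033 0.0468] clip mod60 52.05796437244672 res 0.0004
holders at [ 52.  112.  232.1 292.  352.2]
tops z 90% [0.1857 0.1869 0.1875]
disc/clip z [0.1453 0.1464 0.1493 0.1557 0.1581]
knob 248 [0.6564 0.0402 0.244 ] angle -7.058601986084328 ((0.6575619578361511, 0.03913810849189758), 0.011643730103969574)
guard 1610 (array([0.6031, 0.0469, 0.165 ]), np.float64(0.0011))
gap 133.08071689094606 211.6690951023803 0.10557348389099838
11.3667
```

View pics/w3.png

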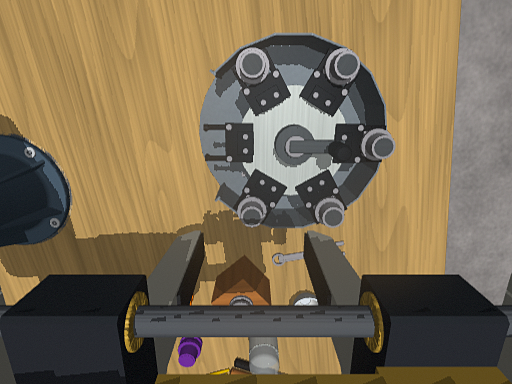

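The empty clip (pixel (225,143)) is at 172.1°, the middle of the gap is at 172.4°, and the knob is released. Now I grasp the holder and lift it out.

```bash
sed -i 's/82.4/82.06/' h.py; python3 - <<'E'
from m import *
h=[.4699,-.2818]
gripper_to(.08)
goto([*h,.24],down(YAW)); move_l([*h,.1535],max_speed=.08)
print(get_obs()["force"].round(1)); gripper_to(.03,60); o=get_obs(); print("grip",o["finger_gap"],o["gripper_force"],o["force"].round(1),o["eef_pos"])
move_l([*h,.30],max_speed=.12); o=get_obs(); print(o["finger_gap"],o["force"].round(2))
c=np.array([.6033,.0468]); a=np.radians(172.06); u=np.array([np.cos(a),np.sin(a)])
goto([*(c+.225*u),.30],down(YAW)); pause(.2); o=get_obs(); print(o["finger_gap"],o["force"].round(2),o["moment"].round(2),o["eef_pos"],o["clock"])
f=grab_frame("side"); cv2.imwrite("pics/s4.png",cv2.resize(f["frame"][60:260,160:430],None,fx=2.5,fy=2.5))
g=grab_frame("top"); 
for n,x in(("side",f),("top",g)):
    P=cloud(x)[0]; d=(P[:,:2]-c)@u; l=(P[:,:2]-c)@[-u[1],u[0]]
    for z0 in np.arange(.16,.30,.012):
        m=(abs(P[:,2]-z0)<.006)&(abs(d-.225)<.032)&(abs(l)<.035)
        if m.sum()>5: print(n,round(z0,3),m.sum(),"rad",d[m].min().round(4),d[m].max().round(4),"lat",l[m].min().round(4),l[m].max().round(4))
E
```

```text
[-0.9  0.3 -0.4]
grip 0.036286640728071085 59.95903788716532 [-0.6  0.5  0.5] [ 0.4698501  -0.28177568  0.15349912]
0.035841208074480616 [-0.47  0.26 -5.53]
0.035848320519193934 [ 0.38  0.35 -4.93] [-0.03 -0.08  0.02] [0.38081634 0.07737862 0.29992494] 18.45
side 0.172 14 rad 0.2189 0.2292 lat 0.002 0.0102
side 0.184 11 rad 0.2187 0.2274 lat 0.0033 0.0092
side 0.196 41 rad 0.2069 0.2409 lat -0.0015 0.0208
side 0.208 53 rad 0.2075 0.2412 lat -0.0056 0.0202
side 0.22 43 rad 0.2086 0.2345 lat 0.0003 0.0197
side 0.232 47 rad 0.209 0.2389 lat 0.0005 0.0212
side 0.244 33 rad 0.2035 0.2376 lat -0.0115 0.0268
side 0.256 97 rad 0.2 0.2479 lat -0.0178 0.0281
side 0.268 79 rad 0.1997 0.2461 lat -0.0043 0.0281
side 0.28 84 rad 0.1933 0.2522 lat -0.0088 0.0228
side 0.292 105 rad 0.1931 0.2557 lat -0.014 0.0222
top 0.196 9 rad 0.2131 0.2407 lat 0.0075 0.0155
top 0.256 34 rad 0.204 0.2469 lat 0.0098 0.0238
top 0.268 56 rad 0.2033 0.2449 lat 0.0091 0.0234
top 0.28 48 rad 0.2039 0.2435 lat 0.0081 0.0235
top 0.292 26 rad 0.2131 0.2356 lat 0.0114 0.0173
```

View pics/s4.png

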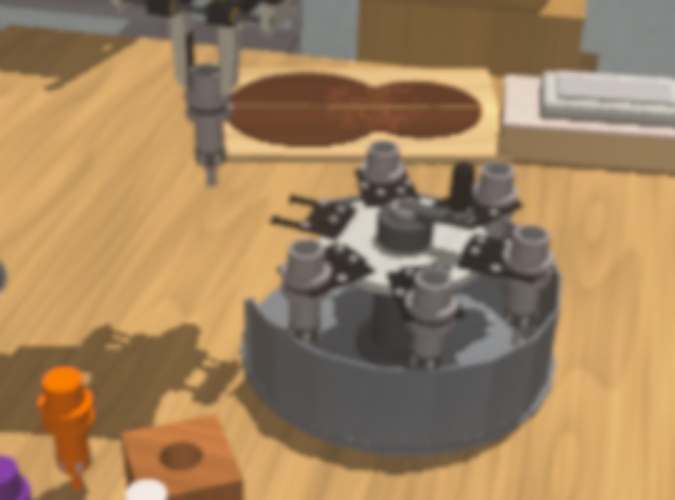

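The side picture shows the holder hanging upright in the gripper at (207,120), with the open jaws at (290,215). I lower it and push in with force feedback.

```bash
python3 - <<'E'
from m import *
c=np.array([.6033,.0468]); a=np.radians(172.06); u=np.array([np.cos(a),np.sin(a)]); w=np.array([-u[1],u[0]])
Z=.1900; p=lambda r:[*(c+r*u),Z]
move_l(p(.225),max_speed=.12); move_l(p(.170),max_speed=.08); pause(.3)
o=get_obs(); F0=o["force"]; print(o["clock"],F0.round(2))
r=.170; r1=None; log=[]
def rd():
    X=np.array([get_obs()["force"] for _ in range(3)]).mean(0)-F0; return X[:2]@u, X[:2]@w, X[2]
while r>.112 and get_obs()["clock"]<50:
    st=.001 if r1 is None or r>r1-.017 else .0004
    r-=st; move_l(p(r),max_speed=.02); f=rd()
    o=get_obs(); log.append((r*1e3,((o["eef_pos"][:2]-c)@u)*1e3,*f,o["finger_gap"]*1e3,o["clock"]))
    if r1 is None and f[0]>1.5: r1=r
    if f[0]>17 or abs(f[1])>12 or abs(f[2])>15: print("limit"); break
    if r1 and r<r1-.016 and f[0]>10.5: print("home"); break
np.set_printoptions(suppress=True); print(np.array(log).round(2)); pause(.3); print(rd(),get_obs()["moment"])
E
```

```text
20.7583 [-0.4   0.67 -5.15]
home
[[169.   168.95  -0.18   0.47   0.55  35.91  21.01]
 [168.   167.94  -1.08   0.63  -0.72  36.33  21.26]
 [167.   166.93   0.25   0.25  -0.61  36.09  21.51]
 [166.   165.94  -0.15   0.16  -0.54  36.07  21.76]
 [165.   164.95  -0.95   0.31  -0.48  35.77  22.01]
 [164.   163.95   0.12   0.38   0.12  35.77  22.26]
 [163.   162.95  -0.12   0.77   0.54  36.35  22.51]
 [162.   161.95  -0.53  -0.49  -0.65  35.99  22.76]
 [161.   160.94  -0.65   0.57   0.25  35.97  23.01]
 [160.   159.94  -0.37   0.99  -0.57  35.87  23.26]
 [159.   158.94  -0.46   0.86  -0.19  35.81  23.51]
 [158.   157.95  -1.43  -0.18   0.12  35.85  23.76]
 [157.   156.96  -0.45   0.28  -0.05  36.1   24.01]
 [156.   155.96   0.14   0.63   0.16  36.04  24.26]
 [155.   154.93  -1.02   0.82  -0.44  35.71  24.51]
 [154.   153.96  -1.03   0.71  -0.41  35.83  24.76]
 [153.   152.96  -0.08   0.76   0.86  35.9   25.01]
 [152.   151.95  -0.86   0.56   0.35  35.97  25.26]
 [151.   150.95   0.76   0.13  -0.51  35.67  25.51]
 [150.   149.96  -0.2    1.68  -0.12  35.92  25.76]
 [149.   148.97  -0.43   0.
[... 968 characters left out ...]
  129.81  -0.89   0.73  -0.76  36.03  30.76]
 [129.   128.85  -1.21   0.99   0.68  35.84  31.01]
 [128.6  128.56  -0.38   0.55  -0.76  35.69  31.26]
 [128.2  128.17  -0.04   1.25   0.29  35.53  31.51]
 [127.8  127.75  -1.13   0.39  -0.17  35.84  31.76]
 [127.4  127.6    1.6    0.33   1.32  35.64  32.01]
 [127.   127.44   5.37   0.76   2.24  35.49  32.26]
 [126.6  127.38   6.4    0.64   3.21  36.15  32.51]
 [126.2  127.31   8.6   -0.16   4.31  35.62  32.76]
 [125.8  127.22  10.29   0.76   4.09  36.15  33.01]
 [125.4  127.15  11.23   0.08   5.86  35.63  33.26]]
(np.float64(11.27576546438337), np.float64(-0.33778202743062113), np.float64(6.243411314453348)) [ 0.28206324  2.17184619 -0.00588604]
```

Contact came at 147 mm, the nubs passed, and there is a hard stop at about 127.6 mm, 2.4 mm beyond nominal. I add a little more press, then relax, release and look.

```bash
python3 - <<'E'
from m import *
c=np.array([.6033,.0468]); a=np.radians(172.06); u=np.array([np.cos(a),np.sin(a)])
F0=np.array([-.4,.67,-5.15]); p=lambda r,z=.19:[*(c+r*u),z]
rd=lambda:(np.mean([get_obs()["force"] for _ in range(5)],0)-F0)
for r in(.1250,.1247):
    move_l(p(r),max_speed=.02); pause(.2); x=rd(); print(r,x[:2]@u,x.round(1))
    if x[:2]@u>12.3: break
pause(.4); x=rd(); print("held",x[:2]@u)
move_l(p(.1271),max_speed=.02); x=rd(); print("relaxed",x[:2]@u,x[2])
gripper_to(.06); o=get_obs(); print(o["force"].round(1),o["eef_pos"])
move_l(p(.1271,.30),max_speed=.12); goto([.50,.04,.46],down(YAW))
f,P,v,u_=wcloud(); np.savez("/tmp/w5.npz",P=P); 
try: report(P)
except Exception as e: print(e)
s=grab_frame("side"); print(get_obs()["clock"])
A=cv2.resize(f["frame"][0:250,120:420],None,fx=1.3,fy=1.3); B=cv2.resize(s["frame"][120:270,220:400],(390,325)); cv2.imwrite("pics/w5.png",np.hstack([A,B]))
w=np.array([-u[1],u[0]])
for ang in (172,52,112,232,292,352):
    q=np.radians(ang+.06); e=np.array([np.cos(q),np.sin(q)]); d=(P[:,:2]-c)@e; l=(P[:,:2]-c)@[-e[1],e[0]]
    for lo,hi in((.18,.195),(.155,.165)):
        m=(P[:,2]>lo)&(P[:,2]<hi)&(abs(d-.13)<.035)&(abs(l)<.03)
        (x,y),rr=cv2.minEnclosingCircle(np.stack([d,l],1)[m].astype(np.float32)); print(ang,lo,m.sum(),"r %.4f l %.4f R %.4f"%(x,y,rr),"z",np.percentile(P[m,2],90).round(4))
E
```

```text
0.125 13.52015543147274 [-13.5   1.4   6.5]
held 12.2074873583217
relaxed 5.27715399211073 0.3328997302901664
[-0.4  0.4 -0.5] [0.47756376 0.06433539 0.19010749]
axis [0.6194 0.0463] clip mod60 58.58586193556606 res 0.0365
holders at [ 58.3 118.3 172.7 254.1 351.3]
tops z 90% [0.1856 0.1868 0.1875]
disc/clip z [0.1453 0.1464 0.148  0.1551 0.1576]
knob 309 [0.6557 0.0401 0.244 ] angle -9.731435269669849 ((0.6572929620742798, 0.03901449963450432), 0.011765113100409508)
guard 790 (array([0.6039, 0.0467, 0.165 ]), np.float64(0.001))
gap 126.76422651682283 242.55416095695637 0.1055411654297651
37.1417
172 0.18 544 r 0.1274 l -0.0000 R 0.0180 z 0.1866
172 0.155 351 r 0.1235 l -0.0048 R 0.0305 z 0.1612
52 0.18 736 r 0.1295 l -0.0000 R 0.0182 z 0.187
52 0.155 434 r 0.1206 l 0.0018 R 0.0334 z 0.1618
112 0.18 707 r 0.1297 l 0.0003 R 0.0180 z 0.1869
112 0.155 443 r 0.1238 l 0.0006 R 0.0307 z 0.1616
232 0.18 447 r 0.1296 l -0.0005 R 0.0181 z 0.1868
232 0.155 277 r 0.1258 l 0.0032 R 0.0304 z 0.1617
292 0.18 459 r 0.1294 l 0.0002 R 0.0181 z 0.1868
292 0.155 300 r 0.1295 l -0.0007 R 0.0254 z 0.1621
352 0.18 584 r 0.1300 l 0.0001 R 0.0186 z 0.1868
352 0.155 368 r 0.1211 l 0.0032 R 0.0311 z 0.1618
```

View pics/w5.png

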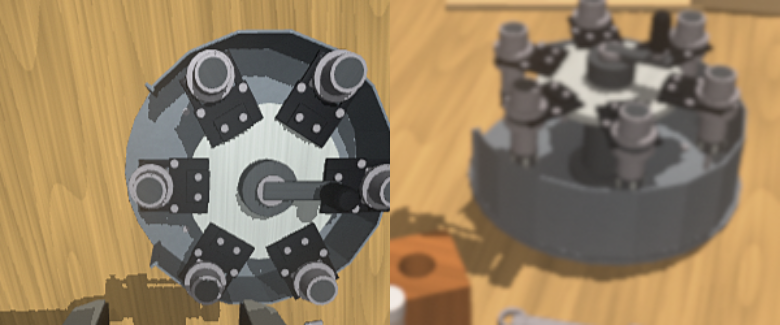

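The left half shows the holder upright in the clip at (150,187), facing the gap. Its top is at z = 187 mm like its neighbours, it is centred sideways, and it sits at r = 127.4 mm, matching the stop I felt.

```bash
python3 -c "
from station import *
print(sign_off())"
```

```text
the job is handed in; nothing more can be done
None
```

The job is handed in after about 37 s of the 72 s allowed: the empty clip faces the gap to within about 0.4°, and the holder is home against the back of the clip (pressed at about 12 to 13.5 N), hanging upright with the gripper clear; I inferred that the jaws closed from its position and height and did not measure it.

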